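# Fit a sheath filter and snap its cover home

### The arm

A 6-joint arm with a two-finger parallel gripper is mounted at the origin on the work surface. World frame = base frame: x ahead of the robot, y to its left, z up, the work surface at z = 0. Lengths are in mm, angles in degrees, forces in N, time in s.
With the tool pointing down it reaches from about 350 to 1000 mm from the base axis. Payload 7.1 kg.
Tool frame: the origin (TCP) lies at the very end of the fingers, on their centre line; the grasp point (between the pads) lies 19 mm behind it (robot.tcp_to_grasp is the distance from the TCP to the grasp point, in mm); z points along the fingers, y is the line along which they close (so a half turn about z gives the same grasp; the last joint's range is limited). The gripper opens to 85 mm and grips with 20 to 120 N. Pads are 22 mm wide; open, the fingers measure 114 mm over their backs; the gripper's body (76 mm by 85 mm) begins 54 mm behind the grasp point. The pads swing forward as they close: fully open they stand 13 mm farther back than shut.
Start: joints at [-71.391, 24.242, 93.386, -0, 62.372, -1.089], TCP at [210.684, -588.402, 231.319] pointing down, gripper open.
Joint ranges: [-172.04, 172.04], [-51.8, 120.97], [4.93, 147.93], [-75.15, 255.16], [6.16, 154.13], [-145.62, 145.62]. Speed limits (degrees/s): [136.94, 136.94, 172.46, 180, 180, 180].

### API

Orientations are given as [roll, pitch, yaw] about the fixed x, y, z axes, in that order (R = Rz(yaw) Ry(pitch) Rx(roll)).
In Python, from rig import robot gives the robot as it stands. The module is installed in compiled form; this text tells all that it offers.
- The arm moves only by the tool drive_tool, never from a script. Its argument "plan" is a list of rows, each an object with "travel": the shift along the tool's x, y, z scaled (see below), a list of three; "dr": the turn, a rotation vector about the tool's x, y, z scaled (see below), a list of three. A call has exactly 8 rows; each row is the pose to reach, as a shift and turn from the pose commanded when the call began, along the tool's axes at that moment; what a row does not reach only later rows make up. The controller multiplies each number of a shift by 1 m and each number of a turn by 90 degrees. A row lasts 1/8 s, in which the tool goes at most 62.5 mm and 10.7 degrees, less where a joint would pass 70% of its speed; a pose out of reach is approached as far as the arm can. A call with a number of a shift or a turn outside -1 to 1 is refused whole. A call with a gripper value outside its range is refused whole. "fingers" is the closure, from 0 (fully open) to 1 (shut), set as the call begins (left out, the last holds). The fingers move at their own pace and stop on an object; "force" is the grip in N (left out, the last holds). Time passes only in rows, so rows that repeat a pose let the fingers close, or fill a call up. It gives the time, the measured TCP pose, the force, the opening and the grip force at its end, in the units of the state.
- robot.get_obs(): the state, without advancing time (a new reading comes with each control period).
- robot.grab_frame(name): name is "scene" or "top" or "wrist"; returns the picture (420x560x3 uint8, red, green, blue); there is no depth.
- robot.camera_params(name): a dict with "fx", "fy", "cx", "cy" (pixels), "dist" ([k1, k2, p1, p2, k3] as OpenCV has them; the pictures are not rectified), "world_from_camera" (4x4, takes a point from camera to world coordinates). Camera axes: x right, y up, looking along -z (the intrinsics and any distortion apply to the point x, -y, -z); pixel columns grow to the right and rows downward; lengths in mm; the calibration is good to about 2 mm. A picture is of the moment at which its call begins: read the wrist's pose just before it. camera_params takes no time and is no camera call; for the wrist camera it gives the pose at the moment of the call.
- robot.hand_in(): hands the job in; it is judged then, once.
The state is a dict: "t": time; "joints": joint angles; "joint_vel": joint speeds; "tau": joint torques, N m; "tcp_pos": TCP position; "orientation": TCP orientation; "force": force on the tool from outside, world axes, zero at the start; "torque": the same for the moment, N m; "finger_gap": finger opening in mm; "gripper_force": force on a finger pad.
Only numpy, scipy, OpenCV 4.12 (cv2) and the standard library are available. Lean on these libraries where they do the work, as an engineer would, in place of code of your own. Each camera call takes 0.05 s, during which the arm holds its last target. There are 200 camera calls.

### The job

Thread the clean white filter element down over the spindle of the filter station until it sits on the black boss, and let go of it. Then set the blue bell cover over it and press down until the cover snaps past the three catches and is fully home on the base, and finish with the gripper still on the cover, pressing it down firmly: do not let go. Leave everything else on the bench alone.

Things in the scene. Friction and masses are not known exactly. Their poses are not given: they have to be found in the camera images.
- station: filter station fixed to the bench: grey round base, 148 mm diameter, its flat floor 16 mm above the bench; on it a black boss (60 mm diameter, top 22 mm above the bench) and from that an upright steel spindle, 15 mm diameter with a tapered tip. Three orange catches stand round the floor. Origin on the spindle's axis at bench height, z up
- spindle_tip (a point): top of the spindle, on its axis, 73 mm above the station's origin
- catch_level (a point): on the spindle's axis, 27 mm above the station's origin, level with the axes of the catches' steel rollers (14 mm diameter, axes 50 mm from the spindle's, inner faces 43 mm). Catches stand every 120 degrees, the first along the station's own +x; they spring outwards radially; nothing of them is higher than 36 mm above the bench
- element: clean filter element: white upright tube with green end rings, 40 mm outer diameter, 45 mm tall, 20 mm bore right through, about 45 g; stands upright on the bench. Origin at the centre of its underside, z up; either end may go down. Seated on the boss, its origin is 22 mm above the station's
- cover: blue bell cover standing upright on the bench, open below: bell of 76 mm outer and 68 mm inner diameter, flat top 64 mm above the underside, round its foot a flange 92 mm in diameter and 4 mm thick; about 120 g; any yaw will do. Origin at the centre of its underside, z up. Fully home, its underside is on the station's floor, origin 16 mm above the station's, a rigid stop
- cover_knob (a point): middle of the cover's black round knob, the grip: 28 mm diameter, from 64 to 94 mm above the cover's underside (this point 79 mm). Set over the station the cover first rests on the rollers, origin 32 to 33 mm above the station's; pushed harder it forces them out: the push climbs (peak 8 to 18 N) over 3 to 5 mm, then suddenly drops and the rollers pull the flange down under them
- spent_element: used filter element: same shape and size as element but dirty brown with dark end rings; a bystander standing upright; origin at the centre of its underside
- buffer_bottle: bystander: amber bottle, 64 mm diameter, 150 mm tall; origin at the centre of its underside
- beaker: bystander: white cup, 66 mm diameter at the rim, 75 mm tall; origin at the centre of its underside
- pipette: bystander: white and grey hand pipette lying on the bench, 250 mm long, about 24 mm high; origin under its body, long axis along its own x
Things that resemble listed ones, but are neither listed nor needed, are in the scene too. Leave any purple look-alike of the element alone. What is shaped like the cover but red is not meant.

How it is judged (in metres and radians):
On the way, in this order (a step that is already met when the one before it is completed fails the run):
1. the clean element is threaded on the spindle, sits on the boss and is let go (horizontal distance between element and station below 0.004 m and z of element in the frame of station below 0.0245 m and angle between element's own z axis and vertical below 0.09 rad and contact force between the fingers and element below 0.1 N), for 0.2 s.
2. the cover is pressed past the catches and is fully home on the base (horizontal distance between cover and station below 0.006 m and z of cover in the frame of station below 0.0185 m and angle between cover's own z axis and vertical below 0.06 rad), for 0.2 s.
At the end, for the whole second after the job is handed in: Clean element on the spindle (4 mm of its axis, origin under 24.5 mm above the station's, tilt under 0.09 rad); cover home (6 mm of the axis, origin under 18.5 mm, tilt under 0.06 rad); fingers on the cover (over 3 N), cover pressed onto the station with over 5 N (all of step 2 and horizontal distance between element and station below 0.004 m and z of element in the frame of station below 0.0245 m and angle between element's own z axis and vertical below 0.09 rad and contact force between cover and station above 5 N and contact force between the fingers and cover above 3 N); the arm keeps its last pose, push and grip.
It fails at once if something else on the bench is pushed more than 30 mm from its place (distance of any of spent_element, buffer_bottle, beaker, pipette from where it was at the start of the episode above 0.03 m).
It also fails if it takes over 69 s, if anything falls off the work surface, if the arm or the gripper's body presses on something with over 40 N, if the wrist force passes 120 N, or if a joint passes its speed limit or range.

## Working session

There is one attempt and no reset: what is moved stays moved. The work goes in short steps, Python scripts to look and compute and a tool call to move; the robot and the scene stay as the last step left them, time stands still between calls to the robot, and variables do not carry over. Pictures are saved under pics/ and viewed, at most 10 in all, crops included, and the job is handed in when it is done.

Besides the shell and the picture viewer there is one more tool, called after ">>>" as name(argument=value, ...), one argument or row to a line, values as JSON. drive_tool: Moves the arm, as the interface text tells. Shifts and turns lie within -1 to 1; 1 stands for 1 m of shift or 90 degrees of turn. Its arguments: {"type":"object","properties":{"plan":{"type":"array"},"fingers":{"type":"number"},"force":{"type":"number"}},"required":["plan"]}

```bash
mkdir -p pics; cat > h.py <<'E'
import numpy as np, cv2
from rig import robot
from scipy.spatial.transform import Rotation as R
def snap(name,fn=None):
    p=robot.camera_params(name); im=robot.grab_frame(name)
    if fn: cv2.imwrite('pics/'+fn,im[:,:,::-1])
    return im,p
def ray(p,uv):
    K=np.array([[p['fx'],0,p['cx']],[0,p['fy'],p['cy']],[0,0,1.]])
    n=cv2.undistortPoints(np.array([[uv]],float),K,np.array(p['dist'],float))[0,0]
    T=np.array(p['world_from_camera']); d=T[:3,:3]@np.array([n[0],-n[1],-1.]); return T[:3,3],d/np.linalg.norm(d)
def onz(p,uv,z):
    o,d=ray(p,uv); return o+d*(z-o[2])/d[2]
def proj(p,P):
    T=np.linalg.inv(np.array(p['world_from_camera'])); c=T[:3,:3]@np.array(P,float)+T[:3,3]
    K=np.array([[p['fx'],0,p['cx']],[0,p['fy'],p['cy']],[0,0,1.]])
    return cv2.projectPoints(np.array([[c[0],-c[1],-c[2]]]),np.zeros(3),np.zeros(3),K,np.array(p['dist'],float))[0][0,0]
def tool(dw):
    "world shift mm -> tool travel numbers"
    o=robot.get_obs(); Rt=R.from_euler('xyz',o['orientation'],degrees=True); return Rt.inv().apply(dw)/1000
E
python3 - <<'E'
from h import *
o=robot.get_obs(); print(o)
a,p=snap('top','top.png'); b,q=snap('scene','scene.png'); c,w=snap('wrist','w0.png')
print({k:p[k] for k in p},q['world_from_camera'],w['world_from_camera'],w['fx'])
cv2.imwrite('pics/both.png',np.vstack([np.hstack([a,b])])[:,:,::-1].copy())
im=cv2.resize(np.vstack([a,b])[:,:,::-1],(420,630))
E
```

```text
{'t': 0.0, 'joints': array([-7.13901061e+01,  2.42845124e+01,  9.34337094e+01,  1.93881125e-03,
        6.23729375e+01, -1.08910581e+00]), 'joint_vel': array([-0.04626161,  0.07606136,  0.0009041 ,  0.14982263,  0.15028227,
       -0.0144726 ]), 'tau': array([ 3.34470657e-03, -5.57377839e+01, -2.81742811e+01,  1.66521377e-04,
        7.34030415e-03, -1.22478633e-05]), 'tcp_pos': array([ 210.51949517, -587.87089736,  230.52920292]), 'orientation': array([-1.79908890e+02, -3.44871102e-03,  1.96980966e+01]), 'force': array([ 0.45633453, -0.67115368,  1.01839039]), 'torque': array([ 0.0378441 ,  0.01923808, -0.0185984 ]), 'gripper_force': 0.0, 'finger_gap': 85.74713183303125}
{'fx': 544.8916291968754, 'fy': 544.8916291968754, 'cx': 280.29909902780736, 'cy': 208.0306508885844, 'dist': array([-0.09131556,  0.        ,  0.        ,  0.        ,  0.        ]), 'world_from_camera': array([[-4.61263612e-03,  9.94200192e-01, -1.07446275e-01,
         3.29384097e+02],
       [-9.99988982e-01, -4.67961839e-03, -3.71275886e-04,
        -3.20867958e+01],
       [-8.71930122e-04,  1.07443378e-01,  9.94210823e-01,
         1.63887978e+03],
       [ 0.00000000e+00,  0.00000000e+00,  0.00000000e+00,
         1.00000000e+00]])} [[ 6.69128871e-01 -5.63840341e-01  4.84097742e-01  1.10367109e+03]
 [ 7.42954807e-01  4.92760310e-01 -4.52996062e-01 -5.72902645e+02]
 [ 1.68733004e-02  6.62775488e-01  7.48628041e-01  1.01185219e+03]
 [ 0.00000000e+00  0.00000000e+00  0.00000000e+00  1.00000000e+00]] [[ 3.37232884e-01  9.07561949e-01  2.50210493e-01  2.74578254e+02]
 [-9.41419916e-01  3.25551883e-01  8.80029144e-02 -5.65292852e+02]
 [-1.58840053e-03 -2.65230618e-01  9.64183694e-01  3.72535707e+02]
 [ 0.00000000e+00  0.00000000e+00  0.00000000e+00  1.00000000e+00]] 331.50948822133813
```

View pics/top.png

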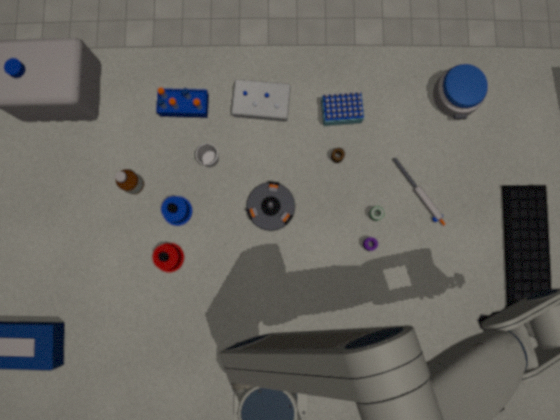

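View pics/scene.png

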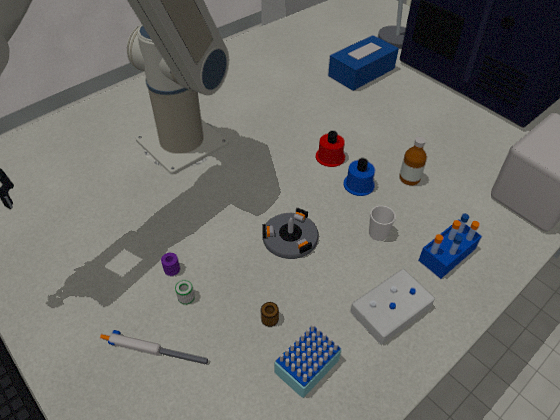

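The top view shows the element candidates at (376,213), white with green rings, (370,243), purple, and (337,155), brown. The white and green one fits the description. The blue bell is at (176,210), with a red look-alike at (168,257). The station is at (270,206). I'll confirm in one crop and measure.

```bash
cat > m.py <<'E'
from h import *
a=cv2.imread('pics/top.png');b=cv2.imread('pics/scene.png')
p=robot.camera_params('top');q=robot.camera_params('scene')
def blob(im,lo,hi,box):
    x0,y0,x1,y1=box; h=cv2.cvtColor(im,cv2.COLOR_BGR2HSV)[y0:y1,x0:x1]
    m=cv2.inRange(h,np.array(lo),np.array(hi)); n,l,s,c=cv2.connectedComponentsWithStats(m)
    i=1+np.argmax(s[1:,4]); cn=max(cv2.findContours((l==i).astype('uint8'),0,1)[0],key=len)
    (cx,cy),r=cv2.minEnclosingCircle(cn); return c[i]+[x0,y0],s[i],np.array([cx+x0,cy+y0]),r
for n,im,P,lo,hi,box,z in [
 ('elem top',a,p,(40,25,60),(95,255,255),(358,198,395,230),45),
 ('elem scene',b,q,(40,25,60),(95,255,255),(165,272,205,310),22),
 ('blue top',a,p,(105,120,30),(130,255,255),(150,185,200,232),4),
 ('blue scene',b,q,(105,120,30),(130,255,255),(335,150,385,200),30),
 ('knob top',a,p,(0,0,0),(180,255,45),(155,190,195,225),94),
 ('knob scene',b,q,(0,0,0),(180,255,45),(350,150,375,175),79),
 ('boss top',a,p,(0,0,0),(180,255,45),(255,192,286,222),22),
 ('boss scene',b,q,(0,0,0),(180,255,40),(275,215,306,246),22)]:
    c,s,e,r=blob(im,lo,hi,box); print(n,c.round(1),s,e,round(r,1),onz(P,c,z).round(1),onz(P,e,z).round(1))
A=cv2.resize(a[140:260,325:405],None,fx=4,fy=4,interpolation=2);B=cv2.resize(a[160:280,140:310],None,fx=2.8,fy=4,interpolation=2)
cv2.imwrite('pics/crop.png',np.hstack([A,B])[:, :800])
E
python3 m.py
```

```text
elem top [376.5 212.7] [ 11   7  16  17 161] [376.81818199 212.97727299] 8.1 [ 486.5 -314.8   45. ] [ 485.6 -315.9   45. ]
elem scene [183.7 287.7] [10  7 18 17 94] [183.5 287.5] 9.2 [ 478.1 -310.2   22. ] [ 477.4 -310.2   22. ]
blue top [176.6 210.2] [ 11  11  31  29 649] [176.09025764 210.11318016] 15.4 [500.9 282.6   4. ] [501.2 284.    4. ]
blue scene [359.4 179.5] [  9  10  31  36 788] [359.66393471 177.71311569] 17.9 [510.  272.8  30. ] [505.6 278.8  30. ]
knob top [172.  207.6] [13 14  9  8 60] [172.26922989 207.26922989] 4.6 [499.1 278.5  94. ] [500.  277.8  94. ]
knob scene [361.9 164.7] [  7   9  10  13 106] [362.         164.66666698] 6.4 [504.2 280.4  79. ] [504.3 280.5  79. ]
boss top [270.2 205.7] [  6   4  20  20 272] [270.25 205.5 ] 9.8 [511.3  -1.2  22. ] [511.9  -1.5  22. ]
boss scene [290.  232.8] [  4   9  23  18 265] [290.06818199 232.        ] 11.1 [520.   -5.6  22. ] [518.   -3.6  22. ]
```

View pics/crop.png

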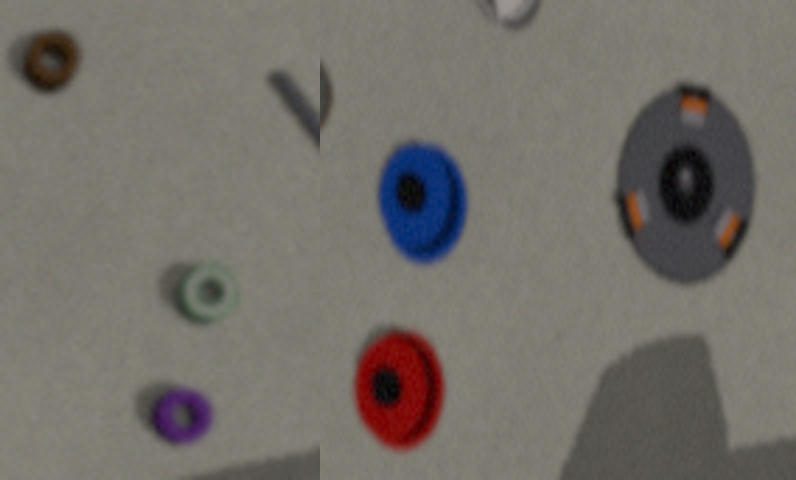

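The crop confirms it: white/green (clean), brown (spent), purple (decoy), blue cover, red decoy. Next, the move over the element.

```bash
python3 -c "
from h import *
o=robot.get_obs();print(tool(np.array([485,-315,180])-o['tcp_pos']))"
```

```text
[ 0.35041719 -0.16446205  0.05090143]
```

>>> drive_tool(
  plan=[
    {"travel": [0.05,-0.023,0.007],"dr": [0,0,0.04]},
    {"travel": [0.1,-0.047,0.015],"dr": [0,0,0.08]},
    {"travel": [0.15,-0.07,0.022],"dr": [0,0,0.12]},
    {"travel": [0.2,-0.094,0.029],"dr": [0,0,0.16]},
    {"travel": [0.25,-0.117,0.036],"dr": [0,0,0.2]},
    {"travel": [0.3,-0.141,0.044],"dr": [0,0,0.219]},
    {"travel": [0.35,-0.164,0.051],"dr": [0,0,0.219]},
    {"travel": [0.35,-0.164,0.051],"dr": [0,0,0.219]},
  ],
  fingers=0,
  force=30,
)

```text
t: 1.15
tcp_pos: [486.8, -313.1, 179.6]
orientation: [-179.9, 0.0, 0.3]
force: [-0.0, -0.3, -0.8]
finger_gap: 84.9
gripper_force: 0.0
```

```bash
python3 - <<'E'
from h import *
o=robot.get_obs(); print(o['t'],o['tcp_pos'],o['orientation'])
c,w=snap('wrist','w1.png')
print(proj(w,[485,-315,45]),proj(w,[485,-315,0]))
E
```

```text
1.15 [ 486.83182215 -313.14432648  179.55129459] [-1.79943208e+02  3.48383598e-02  2.54484255e-01]
[289.7265149  206.98964739] [289.43865354 195.86054353]
```

View pics/w1.png

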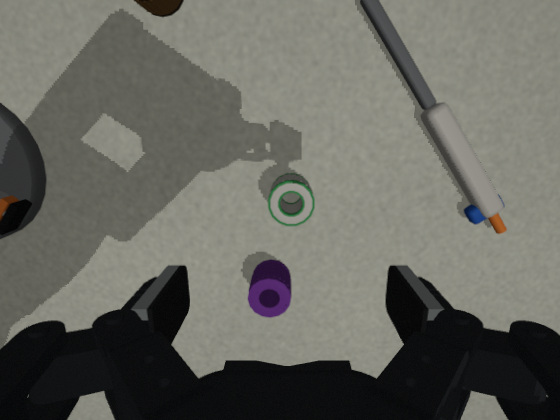

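The wrist view shows the clean element's top ring at about (291,203) and the purple look-alike at (270,290), clear of the fingers. I'll measure the ring.

```bash
cat >> h.py <<'E'
def blob(im,lo,hi,box):
    "largest HSV blob in box of an RGB image: ellipse fit of its outer contour"
    x0,y0,x1,y1=box; h=cv2.cvtColor(np.ascontiguousarray(im[y0:y1,x0:x1]),cv2.COLOR_RGB2HSV)
    m=cv2.inRange(h,np.array(lo),np.array(hi))
    cn=max(cv2.findContours(m,cv2.RETR_EXTERNAL,cv2.CHAIN_APPROX_NONE)[0],key=cv2.contourArea)
    e=cv2.fitEllipse(cn); return np.array(e[0])+[x0,y0],np.round(e[1],1)
E
python3 - <<'E'
from h import *
o=robot.get_obs(); im,w=snap('wrist')
c,ax=blob(im,(50,80,40),(90,255,255),(255,165,330,240))
print(c,ax,onz(w,c,45),'diam',ax*(w['world_from_camera'][2,3]-45)/w['fx'])
im2,p=snap('top'); s,q=snap('scene')
E
```

```text
[289.07509995 201.01047516] [44.9 45.3] [ 489.04753579 -315.83263177   45.        ] diam [37.46778068 37.80156937]
```

```bash
python3 - <<'E'
from h import *
o=robot.get_obs(); print(o['t'],o['tcp_pos'],o['orientation'],tool(np.array([489,-315.8,19])-o['tcp_pos']))
E
```

```text
1.35 [ 484.31070337 -316.64175334  180.3163279 ] [ 1.79997042e+02  1.74178530e-02 -5.75749659e-02] [ 0.00473749 -0.00085479  0.16131485]
```

```bash
python3 - <<'E'
from h import *
for i in range(3):
    o=robot.get_obs(); im,w=snap('wrist')
    c,ax=blob(im,(50,80,40),(90,255,255),(255,165,330,240))
    print(o['tcp_pos'],c,w['world_from_camera'][:3,3],onz(w,c,45))
E
```

```text
[ 484.31070337 -316.64175334  180.3163279 ] [286.4350853 199.3572998] [ 552.25525442 -316.47134082  322.20232536] [ 489.04117984 -315.77553591   45.        ]
[ 484.16444817 -316.86299909  180.38624016] [285.99602509 199.18770981] [ 552.11297856 -316.7605437   322.31045792] [ 489.08102324 -315.66608563   45.        ]
[ 484.15730309 -316.98619903  180.46568233] [285.8756752  199.18144226] [ 552.07090685 -316.88685057  322.37835331] [ 489.07031232 -315.67846227   45.        ]
```

>>> drive_tool(
  plan=[
    {"travel": [0.005,-0.001,0.03],"dr": [0,0,0]},
    {"travel": [0.005,-0.001,0.065],"dr": [0,0,0]},
    {"travel": [0.005,-0.001,0.1],"dr": [0,0,0]},
    {"travel": [0.005,-0.001,0.13],"dr": [0,0,0]},
    {"travel": [0.005,-0.001,0.15],"dr": [0,0,0]},
    {"travel": [0.005,-0.001,0.16],"dr": [0,0,0]},
    {"travel": [0.005,-0.001,0.162],"dr": [0,0,0]},
    {"travel": [0.005,-0.001,0.162],"dr": [0,0,0]},
  ],
)

```text
t: 2.5
tcp_pos: [490.4, -315.4, 19.1]
orientation: [180.0, -0.1, -0.0]
force: [0.3, -0.1, -0.1]
finger_gap: 85.5
gripper_force: 0.0
```

>>> drive_tool(
  plan=[
    {"travel": [0,0,0],"dr": [0,0,0]},
    {"travel": [0,0,0],"dr": [0,0,0]},
    {"travel": [0,0,0],"dr": [0,0,0]},
    {"travel": [0,0,0],"dr": [0,0,0]},
    {"travel": [0,0,0],"dr": [0,0,0]},
    {"travel": [0,0,0],"dr": [0,0,0]},
    {"travel": [0,0,0],"dr": [0,0,0]},
    {"travel": [0,0,0],"dr": [0,0,0]},
  ],
  fingers=1,
  force=30,
)

```text
t: 3.5
tcp_pos: [490.2, -315.1, 19.0]
orientation: [180.0, -0.0, -0.0]
force: [-0.9, 0.8, 6.5]
finger_gap: 39.2
gripper_force: 29.8
```

>>> drive_tool(
  plan=[
    {"travel": [0,0,-0.03],"dr": [0,0,0]},
    {"travel": [0,0,-0.08],"dr": [0,0,0]},
    {"travel": [-0.005,-0.04,-0.12],"dr": [0,0,0]},
    {"travel": [-0.015,-0.095,-0.13],"dr": [0,0,0]},
    {"travel": [-0.03,-0.15,-0.13],"dr": [0,0,0]},
    {"travel": [-0.04,-0.205,-0.13],"dr": [0,0,0]},
    {"travel": [-0.05,-0.26,-0.13],"dr": [0,0,0]},
    {"travel": [-0.055,-0.3,-0.13],"dr": [0,0,0]},
  ],
)

```text
t: 4.5
tcp_pos: [434.0, -13.1, 148.5]
orientation: [-180.0, 0.0, 0.0]
force: [1.4, 0.4, 0.3]
finger_gap: 39.0
gripper_force: 30.5
```

>>> drive_tool(
  plan=[
    {"travel": [0,-0.012,0],"dr": [0,0,0]},
    {"travel": [0,-0.012,0],"dr": [0,0,0]},
    {"travel": [0,-0.012,0],"dr": [0,0,0]},
    {"travel": [0,-0.012,0],"dr": [0,0,0]},
    {"travel": [0,-0.012,0],"dr": [0,0,0]},
    {"travel": [0,-0.012,0],"dr": [0,0,0]},
    {"travel": [0,-0.012,0],"dr": [0,0,0]},
    {"travel": [0,-0.012,0],"dr": [0,0,0]},
  ],
)

```text
t: 5.5
tcp_pos: [435.0, -3.0, 148.3]
orientation: [180.0, -0.0, -0.0]
force: [-0.1, 0.7, 0.3]
finger_gap: 39.3
gripper_force: 30.6
```

```bash
python3 - <<'E'
from h import *
for i in range(2):
    o=robot.get_obs(); im,w=snap('wrist','w2.png')
print(o['tcp_pos'],o['orientation'],o['finger_gap'],w['world_from_camera'][:3,3])
for P in ([513,-3,73],[513,-3,22]): print(proj(w,P))
E
```

```text
[434.96992178  -2.99587975 148.32934384] [ 1.79999441e+02 -2.58514191e-05 -7.66935470e-03] 39.17495463943635 [502.90102463  -2.8002098  290.24665657]
[287.53318284 106.3977041 ]
[287.47153189 109.60236355]
```

View pics/w2.png

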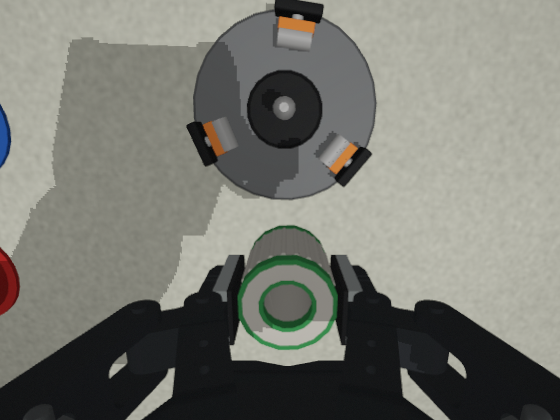

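The station is clear: spindle tip at (284,107), boss around (285,109). The held element's top ring is centred near (289,304). I'll measure all of these.

```bash
python3 - <<'E'
from h import *
o=robot.get_obs(); im,w=snap('wrist')
c,ax=blob(im,(0,0,0),(180,255,60),(240,60,328,155)); b=onz(w,c,22); print('boss',c,ax,b, 'diam',ax*270/w['fx'])
g=cv2.cvtColor(np.ascontiguousarray(im[95:120,270:298]),cv2.COLOR_RGB2GRAY)
m=cv2.inRange(g,85,255); M=cv2.moments(m,True); c=np.array([M['m10']/M['m00']+270,M['m01']/M['m00']+95]); print('tip',c,M['m00'],onz(w,c,73),onz(w,c,60))
c,ax=blob(im,(50,100,40),(90,255,255),(225,256,352,360)); print('ringbox',c,ax)
h=cv2.cvtColor(np.ascontiguousarray(im),cv2.COLOR_RGB2HSV); m=cv2.inRange(h,np.array((50,100,40)),np.array((90,255,255)))
# bore rim: inner contour; outer ring lower half
cs,_=cv2.findContours(m,cv2.RETR_LIST,cv2.CHAIN_APPROX_NONE)
z=o['tcp_pos'][2]-19+45
for k in cs:
    if len(k)>60:
        e=cv2.fitEllipse(k); print(len(k),np.round(e[0],1),np.round(e[1],1),onz(w,e[0],z), 'at z',z)
E
```

```text
boss [284.15943146 108.98541641] [74.4 78.2] [ 5.13458768e+02 -4.17622203e-01  2.20000000e+01] diam [60.5955507  63.69048474]
tip [284.22015915 107.16710875] 377.0 [512.54105847  -0.90712213  73.        ] [513.11791339  -0.79505351  60.        ]
ringbox [287.12155914 302.31357956] [ 93.5 100.3]
122 [287.1 302.4] [38.4 48.2] [435.12829272  -2.75356056 174.31798243] at z 174.31798242706682
152 [287.  305.8] [50.  56.5] [433.62767497  -2.71402181 174.31798243] at z 174.31798242706682
250 [287.1 304.9] [83.  93.2] [434.04462315  -2.75192283 174.31798243] at z 174.31798242706682
278 [287.1 302.3] [ 93.6 100.3] [435.17983586  -2.75583025 174.31798243] at z 174.31798242706682
97 [287.6 252.5] [52.6 66.3] [456.08895303  -2.9208169  174.31798243] at z 174.31798242706682
```

>>> drive_tool(
  plan=[
    {"travel": [0.03,-0.001,0],"dr": [0,0,0]},
    {"travel": [0.06,-0.002,0],"dr": [0,0,0]},
    {"travel": [0.079,-0.002,0.01],"dr": [0,0,0]},
    {"travel": [0.079,-0.002,0.03],"dr": [0,0,0]},
    {"travel": [0.079,-0.002,0.05],"dr": [0,0,0]},
    {"travel": [0.079,-0.002,0.05],"dr": [0,0,0]},
    {"travel": [0.079,-0.002,0.05],"dr": [0,0,0]},
    {"travel": [0.079,-0.002,0.05],"dr": [0,0,0]},
  ],
)

```text
t: 6.65
tcp_pos: [514.6, -1.0, 99.2]
orientation: [180.0, -0.1, -0.0]
force: [0.6, -0.8, -1.2]
finger_gap: 38.9
gripper_force: 30.6
```

>>> drive_tool(
  plan=[
    {"travel": [0,0,0.004],"dr": [0,0,0]},
    {"travel": [0,0,0.008],"dr": [0,0,0]},
    {"travel": [0,0,0.012],"dr": [0,0,0]},
    {"travel": [0,0,0.016],"dr": [0,0,0]},
    {"travel": [0,0,0.02],"dr": [0,0,0]},
    {"travel": [0,0,0.02],"dr": [0,0,0]},
    {"travel": [0,0,0.02],"dr": [0,0,0]},
    {"travel": [0,0,0.02],"dr": [0,0,0]},
  ],
)

```text
t: 7.65
tcp_pos: [514.1, -1.0, 78.5]
orientation: [-180.0, -0.0, -0.0]
force: [-1.1, 0.8, -0.8]
finger_gap: 39.4
gripper_force: 30.6
```

>>> drive_tool(
  plan=[
    {"travel": [0,0,0.008],"dr": [0,0,0]},
    {"travel": [0,0,0.016],"dr": [0,0,0]},
    {"travel": [0,0,0.024],"dr": [0,0,0]},
    {"travel": [0,0,0.03],"dr": [0,0,0]},
    {"travel": [0,0,0.034],"dr": [0,0,0]},
    {"travel": [0,0,0.036],"dr": [0,0,0]},
    {"travel": [0,0,0.036],"dr": [0,0,0]},
    {"travel": [0,0,0.036],"dr": [0,0,0]},
  ],
)

```text
t: 8.65
tcp_pos: [514.2, -1.0, 42.5]
orientation: [180.0, -0.0, -0.0]
force: [-0.3, 0.1, 0.3]
finger_gap: 39.2
gripper_force: 30.6
```

>>> drive_tool(
  plan=[
    {"travel": [0,0,0.001],"dr": [0,0,0]},
    {"travel": [0,0,0.001],"dr": [0,0,0]},
    {"travel": [0,0,0.002],"dr": [0,0,0]},
    {"travel": [0,0,0.002],"dr": [0,0,0]},
    {"travel": [0,0,0.002],"dr": [0,0,0]},
    {"travel": [0,0,0.002],"dr": [0,0,0]},
    {"travel": [0,0,0.002],"dr": [0,0,0]},
    {"travel": [0,0,0.002],"dr": [0,0,0]},
  ],
)

```text
t: 9.65
tcp_pos: [514.1, -1.0, 41.0]
orientation: [-180.0, -0.0, -0.0]
force: [-2.1, 0.7, 8.1]
finger_gap: 39.3
gripper_force: 31.3
```

>>> drive_tool(
  plan=[
    {"travel": [0,0,0],"dr": [0,0,0]},
    {"travel": [0,0,0],"dr": [0,0,0]},
    {"travel": [0,0,0],"dr": [0,0,0]},
    {"travel": [0,0,0],"dr": [0,0,0]},
    {"travel": [0,0,0],"dr": [0,0,0]},
    {"travel": [0,0,0],"dr": [0,0,0]},
    {"travel": [0,0,0],"dr": [0,0,0]},
    {"travel": [0,0,0],"dr": [0,0,0]},
  ],
  fingers=0,
)

```text
t: 10.65
tcp_pos: [514.0, -1.0, 40.3]
orientation: [-180.0, -0.0, -0.0]
force: [-0.1, -0.3, -0.3]
finger_gap: 85.6
gripper_force: 0.0
```

>>> drive_tool(
  plan=[
    {"travel": [0,0,-0.03],"dr": [0,0,0]},
    {"travel": [0,0,-0.07],"dr": [0,0,0]},
    {"travel": [-0.02,0,-0.1],"dr": [0,0,0]},
    {"travel": [-0.05,0,-0.13],"dr": [0,0,0]},
    {"travel": [-0.05,0,-0.13],"dr": [0,0,0]},
    {"travel": [-0.05,0,-0.13],"dr": [0,0,0]},
    {"travel": [-0.05,0,-0.13],"dr": [0,0,0]},
    {"travel": [-0.05,0,-0.13],"dr": [0,0,0]},
  ],
)

```text
t: 11.65
tcp_pos: [464.1, -1.0, 169.5]
orientation: [-180.0, 0.1, -0.0]
force: [-0.6, 0.1, -0.5]
finger_gap: 85.4
gripper_force: 0.0
```

```bash
python3 - <<'E'
from h import *
for i in range(2): o=robot.get_obs(); im,w=snap('wrist','w3.png')
print(o['tcp_pos'])
h=cv2.cvtColor(np.ascontiguousarray(im),cv2.COLOR_RGB2HSV); m=cv2.inRange(h,np.array((50,100,40)),np.array((90,255,255)))
for k in cv2.findContours(m,cv2.RETR_LIST,cv2.CHAIN_APPROX_NONE)[0]:
    if len(k)>50:
        e=cv2.fitEllipse(k); print(len(k),np.round(e[0],1),np.round(e[1],1),onz(w,e[0],67))
print(proj(w,[513,-.8,73]))
E
```

```text
[464.03161061  -1.01547077 169.60677091]
76 [287.1 151. ] [27.4 27.7] [512.19006045  -0.75068826  67.        ]
84 [287.1 151. ] [30.  30.1] [512.19098064  -0.73000293  67.        ]
146 [287.2 150.7] [51.5 52.1] [512.41294599  -0.78986016  67.        ]
162 [287.2 150.6] [55.2 55.5] [512.48463435  -0.79261091  67.        ]
[287.18505283 150.53689732]
```

View pics/w3.png

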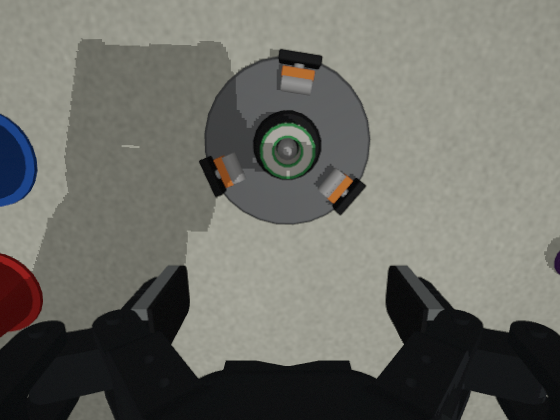

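The element is seated and centred, with spindle and rings concentric at (287,151). Next, the cover.

>>> drive_tool(
  plan=[
    {"travel": [-0.004,-0.05,-0.01],"dr": [0,0,0]},
    {"travel": [-0.008,-0.1,-0.02],"dr": [0,0,0]},
    {"travel": [-0.012,-0.15,-0.03],"dr": [0,0,0]},
    {"travel": [-0.016,-0.2,-0.04],"dr": [0,0,0]},
    {"travel": [-0.02,-0.25,-0.05],"dr": [0,0,0]},
    {"travel": [-0.024,-0.28,-0.05],"dr": [0,0,0]},
    {"travel": [-0.024,-0.28,-0.05],"dr": [0,0,0]},
    {"travel": [-0.024,-0.28,-0.05],"dr": [0,0,0]},
  ],
)

```text
t: 12.75
tcp_pos: [439.8, 278.4, 219.8]
orientation: [180.0, 0.1, 0.0]
force: [0.5, -0.3, -0.1]
finger_gap: 85.2
gripper_force: 0.0
```

```bash
python3 - <<'E'
from h import *
for i in range(3): o=robot.get_obs(); im,w=snap('wrist','w4.png')
print(o['tcp_pos'],proj(w,[502,280,94]),proj(w,[502,280,0]))
u=proj(w,[502,280,50]).astype(int); x0,y0=np.maximum(u-90,0); B=(x0,y0,u[0]+90,u[1]+90)
c,ax=blob(im,(105,110,20),(130,255,255),B); print('cover outline',c,ax,'flange z4',onz(w,c,4))
k=proj(w,[502,280,94]).astype(int); B=(k[0]-45,max(k[1]-45,0),k[0]+45,k[1]+45)
c,ax=blob(im,(0,0,0),(180,255,45),B); print('knob',c,ax,onz(w,c,94),onz(w,c,79))
E
```

```text
[440.01681257 277.94732013 220.00380821] [284.68606983 130.79375352] [285.28608812 128.73852258]
cover outline [282.6275177  128.74253845] [85.7 88.9] flange z4 [502.06578723 282.76315621   4.        ]
knob [281.34653091 132.10656738] [32.6 34.1] [501.00001244 282.62657324  94.        ] [500.60643675 282.87600233  79.        ]
```

View pics/w4.png

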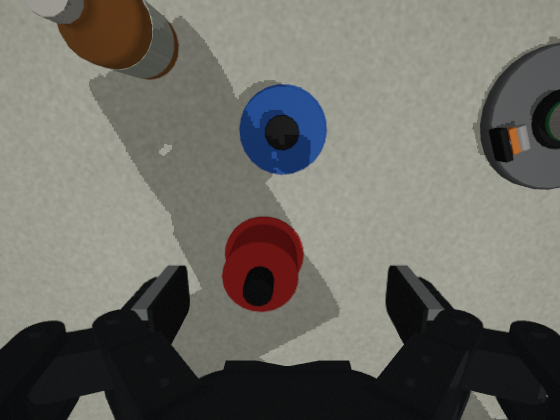

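Blue cover outline at (283,129), knob at (281,132). Flange and knob estimates agree: cover ≈ (501.5, 282.7).

>>> drive_tool(
  plan=[
    {"travel": [0.03,-0.003,0.01],"dr": [0,0,0]},
    {"travel": [0.0615,-0.005,0.03],"dr": [0,0,0]},
    {"travel": [0.0615,-0.005,0.07],"dr": [0,0,0]},
    {"travel": [0.0615,-0.005,0.11],"dr": [0,0,0]},
    {"travel": [0.0615,-0.005,0.14],"dr": [0,0,0]},
    {"travel": [0.0615,-0.005,0.15],"dr": [0,0,0]},
    {"travel": [0.0615,-0.005,0.152],"dr": [0,0,0]},
    {"travel": [0.0615,-0.005,0.152],"dr": [0,0,0]},
  ],
)

```text
t: 13.9
tcp_pos: [502.4, 284.2, 69.4]
orientation: [-180.0, -0.1, -0.0]
force: [-0.1, -0.0, 0.7]
finger_gap: 85.5
gripper_force: 0.0
```

>>> drive_tool(
  plan=[
    {"travel": [0,0,0],"dr": [0,0,0]},
    {"travel": [0,0,0],"dr": [0,0,0]},
    {"travel": [0,0,0],"dr": [0,0,0]},
    {"travel": [0,0,0],"dr": [0,0,0]},
    {"travel": [0,0,0],"dr": [0,0,0]},
    {"travel": [0,0,0],"dr": [0,0,0]},
    {"travel": [0,0,0],"dr": [0,0,0]},
    {"travel": [0,0,0],"dr": [0,0,0]},
  ],
  fingers=1,
  force=80,
)

```text
t: 14.9
tcp_pos: [501.8, 284.0, 68.7]
orientation: [-180.0, -0.0, -0.0]
force: [-0.3, -2.7, 5.6]
finger_gap: 25.8
gripper_force: 78.4
```

>>> drive_tool(
  plan=[
    {"travel": [0,0,-0.03],"dr": [0,0,0]},
    {"travel": [0,0,-0.07],"dr": [0,0,0]},
    {"travel": [0.001,0.03,-0.1],"dr": [0,0,0]},
    {"travel": [0.003,0.08,-0.1],"dr": [0,0,0]},
    {"travel": [0.005,0.13,-0.1],"dr": [0,0,0]},
    {"travel": [0.007,0.18,-0.1],"dr": [0,0,0]},
    {"travel": [0.009,0.23,-0.1],"dr": [0,0,0]},
    {"travel": [0.011,0.265,-0.1],"dr": [0,0,0]},
  ],
)

```text
t: 15.9
tcp_pos: [512.0, 17.1, 168.0]
orientation: [180.0, 0.0, -0.1]
force: [0.2, -0.3, -1.1]
finger_gap: 25.8
gripper_force: 79.0
```

>>> drive_tool(
  plan=[
    {"travel": [0,0.01,0],"dr": [0,0,0]},
    {"travel": [0,0.018,0],"dr": [0,0,0]},
    {"travel": [0,0.018,0],"dr": [0,0,0]},
    {"travel": [0,0.018,0],"dr": [0,0,0]},
    {"travel": [0,0.018,0],"dr": [0,0,0]},
    {"travel": [0,0.018,0],"dr": [0,0,0]},
    {"travel": [0,0.018,0],"dr": [0,0,0]},
    {"travel": [0,0.018,0],"dr": [0,0,0]},
  ],
)

```text
t: 16.9
tcp_pos: [512.5, 1.0, 168.3]
orientation: [-180.0, 0.0, -0.0]
force: [0.2, 0.3, -1.2]
finger_gap: 25.6
gripper_force: 79.0
```

```bash
python3 - <<'E'
from h import *
for i in range(2): o=robot.get_obs(); im,w=snap('wrist','w5.png')
print(o['tcp_pos'],o['orientation'])
z=o['tcp_pos'][2]-68.7
t=o['tcp_pos']
for dz in (0,4,64): print(dz,proj(w,[t[0],t[1],z+dz]))
h=cv2.cvtColor(np.ascontiguousarray(im),cv2.COLOR_RGB2HSV); m=cv2.inRange(h,np.array((105,110,20)),np.array((130,255,255)))
k=max(cv2.findContours(m,cv2.RETR_EXTERNAL,cv2.CHAIN_APPROX_NONE)[0],key=cv2.contourArea)[:,0]
print(k.min(0),k.max(0))
# flange arc (far side) back-projected to its upper edge plane, circle fit with r=46
y=k[k[:,1]<k[:,1].min()+0.3*np.ptp(k[:,1])]
P=np.array([onz(w,q,z+4)[:2] for q in y.astype(float)])
from scipy.optimize import least_squares
s=least_squares(lambda a:np.hypot(*(P-a).T)-46,t[:2],loss='soft_l1'); print('cover',s.x,np.sqrt(np.mean(s.fun**2)))
E
```

```text
[512.46932861   0.97699736 168.32089662] [ 1.79999947e+02  1.17671465e-04 -1.04543076e-02]
0 [287.51381525 228.58892886]
4 [287.51912598 230.46408737]
64 [287.62944357 269.45339383]
[211 161] [365 291]
cover [ 5.11253479e+02 -5.03451549e-03] 0.2840261831290479
```

View pics/w5.png

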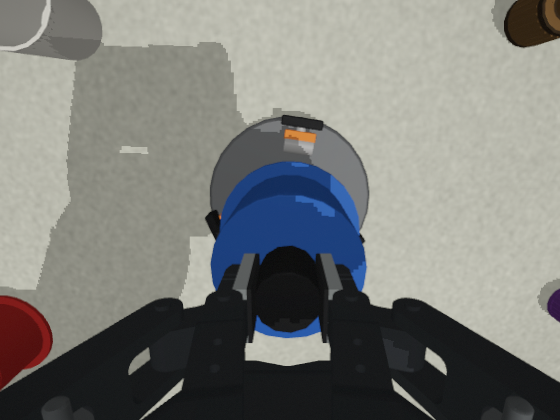

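The held cover is level, with its flange centre about 1.5 mm short in x and 1 mm off in y. I'll correct that and descend to just above the rollers.

>>> drive_tool(
  plan=[
    {"travel": [0.0015,0.001,0],"dr": [0,0,0]},
    {"travel": [0.0015,0.001,0.01],"dr": [0,0,0]},
    {"travel": [0.0015,0.001,0.025],"dr": [0,0,0]},
    {"travel": [0.0015,0.001,0.04],"dr": [0,0,0]},
    {"travel": [0.0015,0.001,0.055],"dr": [0,0,0]},
    {"travel": [0.0015,0.001,0.06],"dr": [0,0,0]},
    {"travel": [0.0015,0.001,0.06],"dr": [0,0,0]},
    {"travel": [0.0015,0.001,0.06],"dr": [0,0,0]},
  ],
  force=110,
)

```text
t: 18.0
tcp_pos: [514.4, -0.0, 108.7]
orientation: [180.0, -0.0, -0.0]
force: [-0.4, -0.9, -0.1]
finger_gap: 25.3
gripper_force: 108.1
```

>>> drive_tool(
  plan=[
    {"travel": [0,0,0.001],"dr": [0,0,0]},
    {"travel": [0,0,0.002],"dr": [0,0,0]},
    {"travel": [0,0,0.003],"dr": [0,0,0]},
    {"travel": [0,0,0.004],"dr": [0,0,0]},
    {"travel": [0,0,0.005],"dr": [0,0,0]},
    {"travel": [0,0,0.006],"dr": [0,0,0]},
    {"travel": [0,0,0.007],"dr": [0,0,0]},
    {"travel": [0,0,0.008],"dr": [0,0,0]},
  ],
)

```text
t: 19.0
tcp_pos: [514.0, -0.1, 100.3]
orientation: [180.0, -0.0, -0.0]
force: [-1.3, -0.9, 4.0]
finger_gap: 25.3
gripper_force: 108.5
```

On the rollers (underside ≈ 32 mm). Pressing on.

>>> drive_tool(
  plan=[
    {"travel": [0,0,0.001],"dr": [0,0,0]},
    {"travel": [0,0,0.002],"dr": [0,0,0]},
    {"travel": [0,0,0.003],"dr": [0,0,0]},
    {"travel": [0,0,0.004],"dr": [0,0,0]},
    {"travel": [0,0,0.005],"dr": [0,0,0]},
    {"travel": [0,0,0.006],"dr": [0,0,0]},
    {"travel": [0,0,0.007],"dr": [0,0,0]},
    {"travel": [0,0,0.008],"dr": [0,0,0]},
  ],
)

```text
t: 20.0
tcp_pos: [514.4, 0.1, 92.9]
orientation: [-180.0, -0.1, -0.0]
force: [-0.6, 1.1, 4.3]
finger_gap: 25.2
gripper_force: 110.0
```

>>> drive_tool(
  plan=[
    {"travel": [0,0,0.001],"dr": [0,0,0]},
    {"travel": [0,0,0.002],"dr": [0,0,0]},
    {"travel": [0,0,0.003],"dr": [0,0,0]},
    {"travel": [0,0,0.004],"dr": [0,0,0]},
    {"travel": [0,0,0.005],"dr": [0,0,0]},
    {"travel": [0,0,0.006],"dr": [0,0,0]},
    {"travel": [0,0,0.006],"dr": [0,0,0]},
    {"travel": [0,0,0.006],"dr": [0,0,0]},
  ],
)

```text
t: 21.0
tcp_pos: [513.8, -0.0, 86.1]
orientation: [-180.0, 0.0, -0.0]
force: [0.4, 2.5, -7.7]
finger_gap: 25.1
gripper_force: 108.4
```

>>> drive_tool(
  plan=[
    {"travel": [0,0,0.0005],"dr": [0,0,0]},
    {"travel": [0,0,0.001],"dr": [0,0,0]},
    {"travel": [0,0,0.0015],"dr": [0,0,0]},
    {"travel": [0,0,0.002],"dr": [0,0,0]},
    {"travel": [0,0,0.0025],"dr": [0,0,0]},
    {"travel": [0,0,0.003],"dr": [0,0,0]},
    {"travel": [0,0,0.003],"dr": [0,0,0]},
    {"travel": [0,0,0.003],"dr": [0,0,0]},
  ],
)

```text
t: 22.0
tcp_pos: [514.9, -0.5, 84.8]
orientation: [180.0, -0.1, -0.0]
force: [-2.7, -1.9, 13.2]
finger_gap: 25.2
gripper_force: 111.3
```

>>> drive_tool(
  plan=[
    {"travel": [0,0,0.0005],"dr": [0,0,0]},
    {"travel": [0,0,0.001],"dr": [0,0,0]},
    {"travel": [0,0,0.0015],"dr": [0,0,0]},
    {"travel": [0,0,0.0015],"dr": [0,0,0]},
    {"travel": [0,0,0.0015],"dr": [0,0,0]},
    {"travel": [0,0,0.0015],"dr": [0,0,0]},
    {"travel": [0,0,0.0015],"dr": [0,0,0]},
    {"travel": [0,0,0.0015],"dr": [0,0,0]},
  ],
)

```text
t: 23.0
tcp_pos: [515.1, -0.7, 84.6]
orientation: [180.0, -0.1, -0.0]
force: [-7.5, -4.0, 29.3]
finger_gap: 24.7
gripper_force: 113.1
```

```bash
python3 - <<'E'
from h import *
for i in range(4): o=robot.get_obs(); im,w=snap('wrist','w6.png'); print(o['t'],o['tcp_pos'].round(2),o['force'].round(1),round(o['gripper_force'],1))
z=16;t=o['tcp_pos']
h=cv2.cvtColor(np.ascontiguousarray(im),cv2.COLOR_RGB2HSV); m=cv2.inRange(h,np.array((105,110,20)),np.array((130,255,255)))
k=max(cv2.findContours(m,cv2.RETR_EXTERNAL,cv2.CHAIN_APPROX_NONE)[0],key=cv2.contourArea)[:,0]; print(k.min(0),k.max(0))
s,_=snap('scene'); cv2.imwrite('pics/fin.png',np.hstack([cv2.resize(s[180:280,230:350],(400,333)),cv2.resize(im,(400,333))])[:,:,::-1])
E
```

```text
23.0 [515.08  -0.68  84.6 ] [-7.5 -4.  29.3] 113.1
23.05 [515.08  -0.69  84.61] [-7.1 -2.9 29.7] 113.1
23.1 [515.09  -0.72  84.63] [-7.8 -4.1 29.5] 113.1
23.15 [515.1   -0.7   84.61] [-7.8 -3.7 29.2] 113.1
[210 163] [366 291]
```

View pics/fin.png

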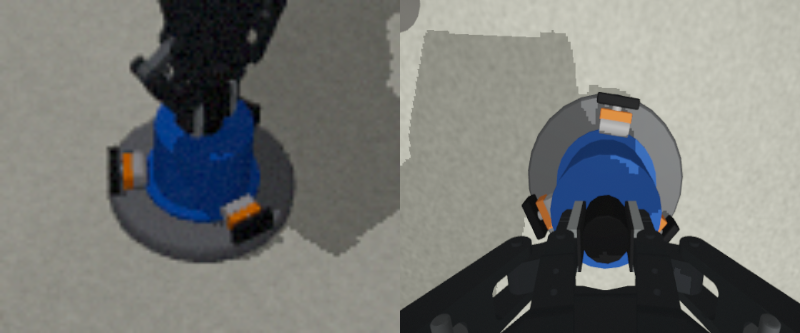

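The cover's flange is under all three rollers and level on the floor. TCP is at 84.6 mm (84.7 expected), pressing steadily with 29 N. Handing in.

```bash
python3 -c "
from rig import robot
print(robot.hand_in())"
```

```text
the job is handed in; nothing more can be done
None
```

The job is handed in: the clean element sits on the boss, and the blue cover is snapped fully home with the gripper still on it, pressing at about 29 N; no verdict came back.

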